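Unclamp a power supply board and show its solder side to the inspection camera

TASK

A small power supply board is clamped flat in the board holder: slide the holder's movable jaw open by its knob, draw the board out from under the lip of the fixed jaw and lift it out of the holder. Then hold it in the air with its solder side (the underside) square to the lens of the inspection camera, centred on the lens and 80 mm in front of it, with the board's long side level across the picture, either way round. Finish while still holding it there, steady; do not upset the camera's aim or push the other things on the bench about.

Things in the scene. Friction and masses are not known exactly. Their poses are not given: they have to be found in the camera images.
- holder: Board holder, fixed to the bench, 74 x 196 mm. Origin at the centre of its underside; z up, y along its two aluminium rails, whose tops, 24 mm above the bench, carry the board. Black jaws stand on the rails at both ends of the board: the fixed jaw at -y, inner face at y = -53 mm, and the sliding jaw at +y, inner face at y = +53 mm when closed.
- fixed_lip (a point): Middle of the edge of the fixed jaw's lip. Each jaw is 12 mm high above the rails; its lip, 5.5 to 12 mm above the rails, reaches 4 mm inwards and so covers 3 mm of the board's end: the board cannot be lifted while lips cover it. With the sliding jaw open, shift the board 5 to 8 mm along the holder's +y and this lip is cleared too.
- sliding_jaw (a joint): The holder's sliding jaw: 0 = closed on the board, grows to 0.024 m fully open as it slides along the holder's +y. It stays where it is left; about 3 N moves it.
- jaw_knob (a point): Grip point on the axis of the upright dark steel knob on the sliding jaw: knob 19 mm across, from 12 mm below this point to 12 mm above it; the jaw's flat top lies 18 mm below this point. Axes as the holder's. With the jaw closed it is 64 mm from the holder's centre along +y, 54 mm above the bench.
- psu_board: Green power supply board, loose, 64 x 104 mm (x, y), 2 mm thick, about 0.3 kg with its parts. Origin at the centre of its underside (solder side), z up through the parts, y along the long side (as the holder's y at the start). Parts: transformer in the middle; pale terminal strip along x at y = -34 mm, 18 mm high; black capacitor (32 mm high) and blue relay (18 mm high) at y = +33 mm.
- core (a point): Centre of the board's transformer, 20 mm above the board's underside; axes as the board's. Its brown core is 42 mm along x (flat ends, clear on both sides, a good grasp from above), 20 mm along y and reaches 37 mm above the underside; the yellow winding is 24 mm along x, 34 mm along y. Fingertips can go down to 4 mm above the underside beside the core.
- camera_stand: Stand of the inspection camera, fixed: grey round foot 92 mm in diameter with two upright cheeks 64 mm apart, 74 mm high. Origin at the centre of its underside; its x axis points away from the side to which the camera leans.
- camera_head (a joint): Tilt of the camera in its stand: 0 = looks straight up, positive = leans to the stand's -x side (towards the robot), rad. It is stiff, stays as set and is to stay so.
- focus (a point): Point in the air where the board's underside centre shall be: on the optical axis, 80 mm in front of the lens, 126 mm from the tilt axis (62 mm above the bench). Its z axis points out of the lens along the optical axis, up and towards the robot; its y axis is level, across the picture. The camera head is a black cylinder, 49 mm across at the lens.
- side_cutter: Side cutter with blue handles, 52 x 108 x 11 mm, lies near the holder; leave it alone. Origin at the centre of its underside.
- flux_tin: Round flux tin, 46 mm across, 18 mm high, near the holder; leave it alone.
- wick_reel: Flat reel of copper wick, 40 mm across, 12 mm high; leave it alone.
- rubber_puck: Round black rubber foot with a neck, 36 mm across, 19 mm high; leave it alone.

How it is judged (in metres and radians):
On the way, in this order (a step that is already met when the one before it is completed fails the run):
1. the sliding jaw is open (at least 10 mm) while the board still lies in the holder (value of joint sliding_jaw above 0.01 m and z of psu_board in the frame of holder below 0.03 m), for 0.2 s.
2. the board is held by the fingers, lifted clear of the holder (origin 80 mm above the bench) (height (world z) of psu_board above 0.08 m and contact force between the fingers and psu_board above 1 N and contact force between psu_board and holder below 0.2 N), for 0.1 s.
At the end, for the whole second after the job is handed in: Board held steady in the fingers, touching nothing else, underside to the lens: its centre within 15 mm of the point 80 mm in front of the lens, square to the optical axis within 9.7 degrees, long side level across the picture within 11 degrees (either way round) (distance between psu_board and focus below 0.015 m and angle between the z axis of psu_board and the z axis of focus, either way round below 0.17 rad and angle between the y axis of psu_board and the y axis of focus, either way round below 0.2 rad and angle between psu_board's own z axis and vertical below 1 rad and height (world z) of psu_board above 0.1 m and contact force between the fingers and psu_board above 1 N and contact force between psu_board and camera_stand below 0.2 N and linear speed of psu_board below 0.02 m/s and angular speed of psu_board below 0.15 rad/s); the arm keeps its last pose, push and grip.
It fails at once if the camera's aim is upset (the focus point moves more than 8 mm) (distance of focus from where it was at the start of the episode above 0.008 m).
It fails at once if one of the other things is pushed more than 25 mm (distance of any of side_cutter, flux_tin, wick_reel, rubber_puck from where it was at the start of the episode above 0.025 m).
It also fails if it takes over 45 s, if anything falls off the work surface, if the arm or the gripper's body presses on something with over 40 N, if the wrist force passes 120 N, or if a joint passes its speed limit or range.

ROBOT

A 6-joint arm with a two-finger parallel gripper is mounted at the origin on a cart in front of the work surface, level with it; the furniture and walls round the work are solid. World frame = base frame: x ahead of the robot, y to its left, z up, the work surface at z = 0. Lengths are in mm, angles in rad, forces in N, time in s.
With the tool pointing down it reaches from about 275 to 750 mm from the base axis. Payload 10.2 kg.
Tool frame: the origin (TCP) lies on the front face of the gripper's body, between the roots of the fingers; the fingertips stand 73 mm ahead of it and the grasp point (between the pads) lies 54 mm ahead of it; z points along the fingers, y is the direction in which the jaws open and shut (so a half turn about z gives the same grasp; the last joint's range is limited). The gripper opens to 85 mm and grips with 20 to 120 N. Pads are 22 mm wide; open, the fingers measure 114 mm over their backs; the gripper's body (76 mm by 85 mm) begins 54 mm behind the grasp point. The pads swing forward as they close: fully open they stand 13 mm farther back than shut.
Start: joints at [-1.527, 0.313, 1.498, -0, 1.331, -0.223], TCP at [138.401, -506.435, 303.894] pointing down, gripper open.
Joint ranges: [-2.94, 2.94], [-0.97, 2.17], [0.19, 2.56], [-1.23, 4.37], [0.02, 3.11], [-2.88, 2.88]. Speed limits (rad/s): [2.39, 2.39, 3.01, 3.14, 3.14, 3.14].

INTERFACE

Orientations are given as a unit quaternion [w, x, y, z].
In Python, from rig import ctrl gives the robot as it stands. The module is installed in compiled form; this text tells all that it offers.
- The arm moves only by the shell command python3 -m creep 'ROWS' [OPENING] [FORCE]. ROWS is text: rows parted by semicolons, each of 6 numbers parted by spaces: the shift along the tool's x, y, z scaled (see below), then the turn, a rotation vector about the tool's x, y, z scaled (see below). In form: tx ty tz wx wy wz; .... A call has 1 to 8 rows; each row shifts and turns the commanded pose from where the row before left it, along the tool's axes as they then stand; what a row does not reach is not made up. The controller multiplies each number of a shift by 0.02 m and each number of a turn by 5 degrees. A row lasts 1/10 s, in which the tool goes at most 50 mm and 8.59 degrees, less where a joint would pass 70% of its speed; a pose out of reach is approached as far as the arm can. A call with a number of a shift or a turn outside -1 to 1 is refused whole. A call with a gripper value outside its range is refused whole. OPENING is the opening, from 0 (shut) to 1 (fully open), set as the call begins (- or left out, the last holds). The fingers move at their own pace and stop on an object; FORCE is the grip in N (left out, the last holds). Time passes only in rows, so rows that do not move let the fingers close. It gives the time, the measured TCP pose, the force and the opening at its end, in the units of the state.
- ctrl.sense(): the state, without advancing time (a new reading comes with each control period).
- ctrl.capture(name): name is "scene" or "side" or "wrist"; returns the picture (400x640x3 uint8, blue, green, red); there is no depth.
- ctrl.get_calibration(name): a dict with "mtx" (3x3 intrinsics, pixels), "R" (3x3) and "t" (3): a world point X has camera coordinates R X + t. Camera axes: x right, y down, z forward; pixel columns grow to the right and rows downward; lengths in mm; the calibration is good to about 2 mm. A picture is of the moment at which its call begins: read the wrist's pose just before it. get_calibration takes no time and is no camera call; for the wrist camera it gives the pose at the moment of the call.
- ctrl.finish_job(): hands the job in, once; it reports no verdict.
The state is a dict: "time_s": time; "joints": joint angles; "dq": joint speeds; "tau": joint torques, N m; "eef_pos": TCP position; "ee_rot": TCP orientation; "force": force on the tool from outside, world axes, zero at the start; "wrist_torque": the same for the moment, N m; "grip_width": opening from 0.0 (shut) to 1.0 (fully open).
Only numpy, scipy, OpenCV 4.12 (cv2) and the standard library are available. Lean on these libraries where they do the work, as an engineer would, in place of code of your own. Each camera call takes 0.05 s, during which the arm holds its last target. There are 200 camera calls.

## Working session

There is one attempt and no reset: what is moved stays moved. The work goes in short steps, Python scripts to look and compute and a shell command to move; the robot and the scene stay as the last step left them, time stands still between calls to the robot, and variables do not carry over. Pictures are saved under pics/ and viewed, and the job is handed in when it is done.

```bash
mkdir -p pics
cat > h.py <<'E'
import numpy as np, cv2
from rig import ctrl
from scipy.spatial.transform import Rotation as Rn
def ray(c,u,v):
    d=np.linalg.inv(c['mtx'])@[u,v,1]; R=np.array(c['R']); t=np.array(c['t'])
    return -R.T@t, R.T@d
def onz(c,u,v,z):
    o,d=ray(c,u,v); return o+d*(z-o[2])/d[2]
def proj(c,X):
    p=np.array(c['mtx'])@(np.array(c['R'])@np.array(X,float)+np.array(c['t'])); return p[:2]/p[2]
E
python3 - <<'E'
from h import *
print(ctrl.sense())
for n in ("scene","side","wrist"):
    c=ctrl.get_calibration(n); print(n,{k:np.round(v,3).tolist() for k,v in c.items()})
    cv2.imwrite(f"pics/{n}0.png",ctrl.capture(n))
E
```

```text
{'time_s': 0.0, 'joints': array([-1.52740514e+00,  3.13447966e-01,  1.49844843e+00, -3.19019856e-05,
        1.33100370e+00, -2.23369910e-01]), 'dq': array([-0.00059049,  0.00205978,  0.00012953, -0.00099419, -0.00119134,
        0.00054329]), 'tau': array([ 1.71507641e-04, -4.12271833e+01, -2.59743458e+01, -1.21250423e-04,
        4.12200388e-03,  7.57516290e-06]), 'eef_pos': array([ 138.38475106, -506.2560646 ,  303.33178783]), 'ee_rot': array([-6.52467152e-04,  9.91117277e-01,  1.32989154e-01,  4.33190596e-05]), 'force': array([-0.52018339,  0.10802928, -0.55376061]), 'wrist_torque': array([-0.04199622,  0.0025591 , -0.0106064 ]), 'grip_width': 0.9961540214885569}
scene {'mtx': [[423.207, 0.0, 314.303], [0.0, 423.207, 204.669], [0.0, 0.0, 1.0]], 'R': [[-0.607, -0.794, -0.012], [-0.443, 0.351, -0.825], [0.659, -0.496, -0.565]], 't': [233.966, 371.815, 569.666]}
side {'mtx': [[492.599, 0.0, 315.823], [0.0, 492.599, 202.736], [0.0, 0.0, 1.0]], 'R': [[0.918, -0.396, 0.013], [-0.245, -0.594, -0.767], [0.311, 0.701, -0.642]], 't': [-520.431, 150.962, 999.908]}
wrist {'mtx': [[298.961, 0.0, 321.906], [0.0, 298.961, 200.312], [0.0, 0.0, 1.0]], 'R': [[0.262, -0.965, -0.002], [-0.93, -0.253, 0.267], [-0.258, -0.069, -0.964]], 't': [-524.622, -33.841, 378.413]}
```

View pics/scene0.png

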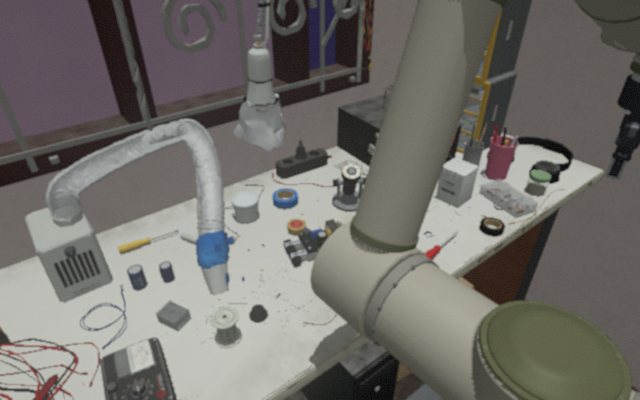

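View pics/side0.png

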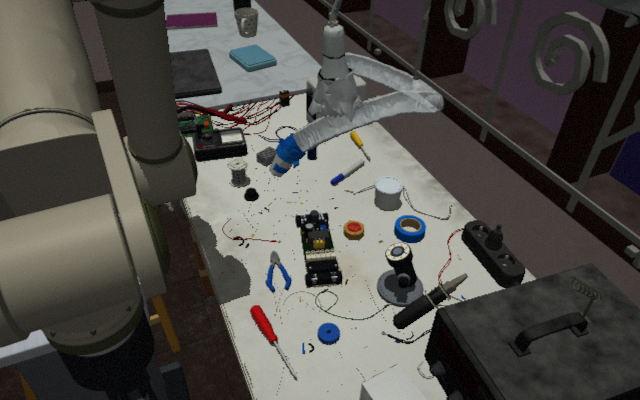

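View pics/wrist0.png

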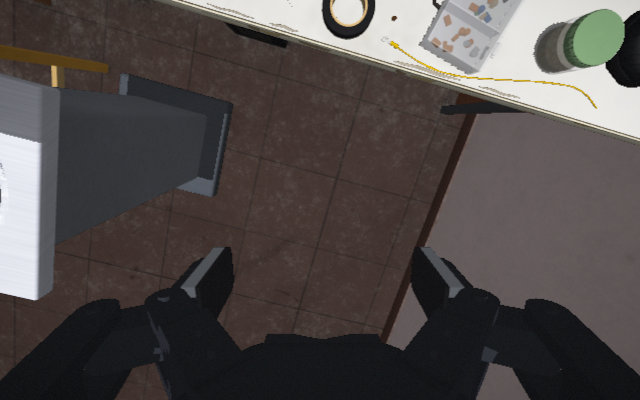

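Run:
```python
from h import *
im=cv2.imread("pics/side0.png"); cv2.imwrite("pics/side0z.png",cv2.resize(im[195:305,275:435],None,fx=5,fy=5,interpolation=cv2.INTER_CUBIC))
im=cv2.imread("pics/scene0.png"); cv2.imwrite("pics/scene0z.png",cv2.resize(im[150:280,265:405],None,fx=4.5,fy=4.5,interpolation=cv2.INTER_CUBIC))
c=ctrl.get_calibration("side")
for n,u,v,z in [("holder",318,247,24),("stand",400,288,0),("lens",398,250,108),("cutter",278,272,5),("puck",251,195,10),("reel",354,229,6),("bluedisc",328,333,9),("tin",388,190,10)]:
    print(n,onz(c,u,v,z).round())
```

```text
holder [ 509. -144.   24.]
stand [ 625. -292.    0.]
lens [ 609. -285.  108.]
cutter [ 412. -162.    5.]
puck [436.  93.  10.]
reel [ 614. -107.    6.]
bluedisc [ 445. -339.    9.]
tin [754. -17.  10.]
```

View pics/side0z.png

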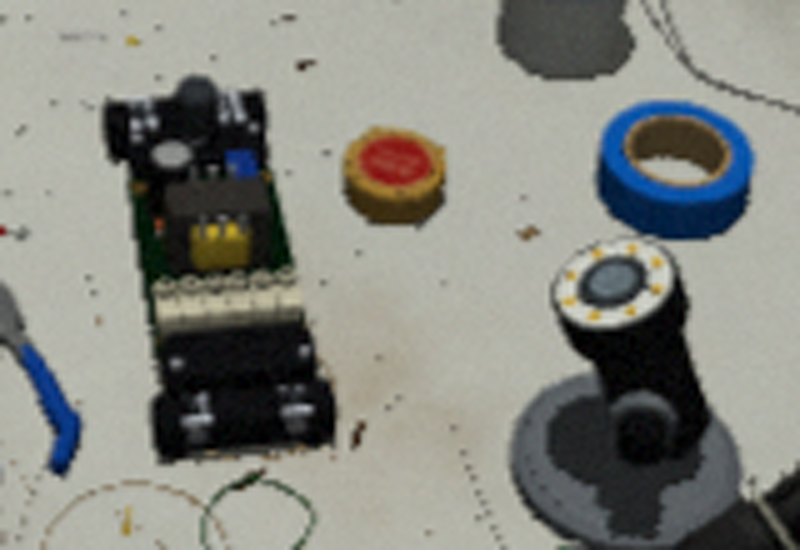

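View pics/scene0z.png

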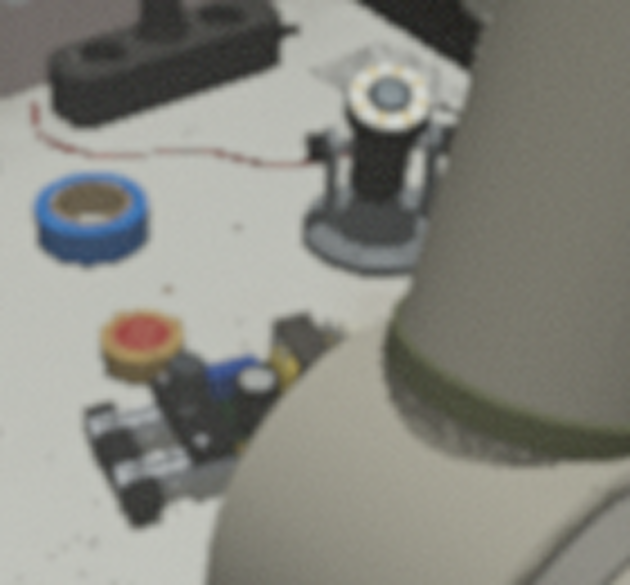

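Run:
```python
from h import *
c=ctrl.get_calibration("side"); s=ctrl.get_calibration("scene"); w=ctrl.get_calibration("wrist")
P=lambda a,b:(275+a/5,195+b/5)
k=onz(c,*P(196,90),66); co=onz(c,*P(218,195),61); print("knob",k,"core",co,"edge R",onz(c,*P(270,175),26),onz(c,*P(299,275),26))
Pm=[]
for cc,uv in((c,P(617,285)),(s,(265+390/4.5,150+95/4.5))):
    Pm.append(np.array(cc['mtx'])@np.c_[cc['R'],cc['t']])
X=cv2.triangulatePoints(Pm[0],Pm[1],np.array(P(617,285)),np.array((265+390/4.5,150+95/4.5))).ravel();X=X[:3]/X[3]
print("lens",X,proj(c,X),P(617,285),proj(s,X))
print("stand foot",onz(c,*P(625,460),5), onz(s,265+370/4.5,150+232/4.5,5))
st=ctrl.sense(); R=Rn.from_quat(np.roll(st['ee_rot'],-1)); print(R.as_matrix().round(3))
cw=-np.array(w['R']).T@np.array(w['t']); print("cam in tool",R.inv().apply(cw-st['eef_pos']),R.inv().apply(np.array(w['R'])[2]))
```

```text
knob [525.38797419 -84.94282749  66.        ] core [ 510.14139991 -143.84892947   61.        ] edge R [ 551.50710144 -107.44996383   26.        ] [ 537.34839394 -167.88543513   26.        ]
lens [ 608.41337595 -288.00552234  104.15929233] [398.01786535 252.54050454] (398.4, 252.0) [351.23350144 170.59429282]
stand foot [ 623.59356113 -293.30881038    5.        ] [ 619.43046705 -288.59837974    5.        ]
[[ 0.965  0.264 -0.   ]
 [ 0.264 -0.965  0.001]
 [ 0.    -0.001 -1.   ]]
cam in tool [ 67.57880465   0.3689066  -69.49168575] [-2.67539868e-01 -8.61802670e-04  9.63546406e-01]
```

```bash
python3 -m creep '.99 -.554 -.06 0 0 0;.99 -.554 -.06 0 0 0;.99 -.554 -.06 0 0 0;.99 -.554 -.06 0 0 0;.99 -.554 -.06 0 0 0;.99 -.554 -.06 0 0 0;.99 -.554 -.06 0 0 0;.99 -.554 -.06 0 0 0' 1
python3 -m creep '.99 -.554 -.06 0 0 0;.99 -.554 -.06 0 0 0;.99 -.554 -.06 0 0 0;.99 -.554 -.06 0 0 0;.99 -.554 -.06 0 0 0;.99 -.554 -.06 0 0 0;.99 -.554 -.06 0 0 0;.99 -.554 -.06 0 0 0' 1
python3 -m creep '.99 -.554 -.06 0 0 0;.99 -.554 -.06 0 0 0;.99 -.554 -.06 0 0 0;.99 -.554 -.06 0 0 0;.99 -.554 -.06 0 0 0;.99 -.554 -.06 0 0 0;.99 -.554 -.06 0 0 0'
python3 -m creep '0 0 0 0 0 -1;0 0 0 0 0 -1;0 0 0 0 0 -1;0 0 0 0 0 -1;0 0 0 0 0 -1;0 0 0 0 0 -1'
python3 -m creep '0 0 0 0 0 -1;0 0 0 0 0 -1;0 0 0 0 0 -1;0 0 0 0 0 -1;0 0 0 0 0 -1;0 0 0 0 0 -1;0 0 0 0 0 -.2;0 0 0 0 0 0'
python3 - <<'E'
from h import *
c=ctrl.get_calibration("wrist"); np.savez("w1.npz",**c); cv2.imwrite("pics/w1.png",ctrl.capture("wrist")); print(ctrl.sense())
cv2.imwrite("pics/scene1.png",ctrl.capture("scene"))
E
```

```text
time_s: 0.95
eef_pos: [268.4, -378.4, 313.4]
ee_rot: [-0.0, 0.991, 0.133, -0.0]
force: [-0.0, 0.2, 0.3]
grip_width: 1.0
time_s: 1.75
eef_pos: [397.8, -251.1, 323.0]
ee_rot: [-0.0, 0.991, 0.133, -0.0]
force: [-0.9, -0.9, -0.1]
grip_width: 1.002
time_s: 2.45
eef_pos: [511.1, -139.8, 331.3]
ee_rot: [-0.0, 0.991, 0.133, -0.0]
force: [0.0, 1.0, 0.2]
grip_width: 1.0
time_s: 3.05
eef_pos: [510.5, -140.5, 331.2]
ee_rot: [-0.0, 0.922, 0.387, -0.0]
force: [-0.0, 0.2, -0.2]
grip_width: 1.0
time_s: 3.85
eef_pos: [510.5, -140.6, 331.3]
ee_rot: [-0.0, 0.787, 0.617, -0.0]
force: [0.5, 0.3, -0.1]
grip_width: 0.999
{'time_s': 3.9, 'joints': array([-4.90099046e-01,  3.04234058e-01,  1.43725485e+00, -2.04299343e-05,
        1.40037131e+00, -2.48937683e-01]), 'dq': array([ 0.00086435, -0.00059953, -0.00227725, -0.00071777,  0.00208881,
       -0.00102646]), 'tau': array([-1.09709541e-03, -4.13589227e+01, -2.65443867e+01, -2.93818803e-04,
        1.36176372e-03, -8.62741051e-02]), 'eef_pos': array([ 510.46745106, -140.52977314,  331.38973346]), 'ee_rot': array([-1.18312215e-04,  7.87028320e-01,  6.16916855e-01, -6.32561557e-05]), 'force': array([-0.45216783, -0.74708666, -0.59318041]), 'wrist_torque': array([ 0.02747083,  0.02217633, -0.00837199]), 'grip_width': 0.9999211917535931}
```

View pics/w1.png

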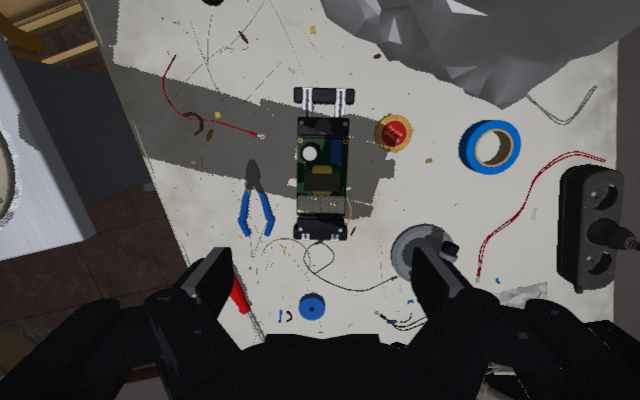

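View pics/scene1.png

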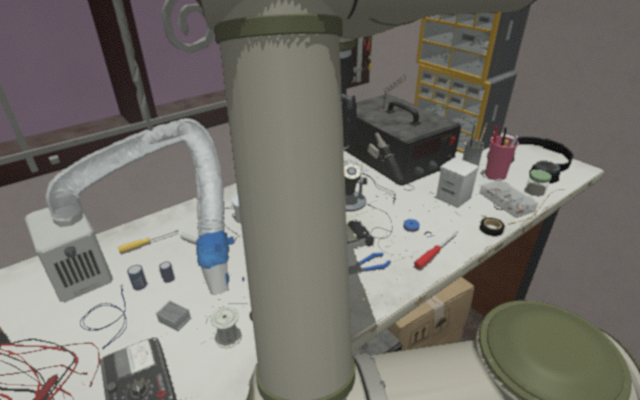

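Run:
```python
from h import *
im=cv2.imread("pics/w1.png"); cv2.imwrite("pics/w1z.png",cv2.resize(im[80:250,280:420],None,fx=3.5,fy=3.5,interpolation=cv2.INTER_CUBIC))
cv2.imwrite("pics/w1y.png",cv2.resize(im[210:300,375:475],None,fx=6,fy=6,interpolation=cv2.INTER_CUBIC))
```

```text
(no output)
```

View pics/w1z.png

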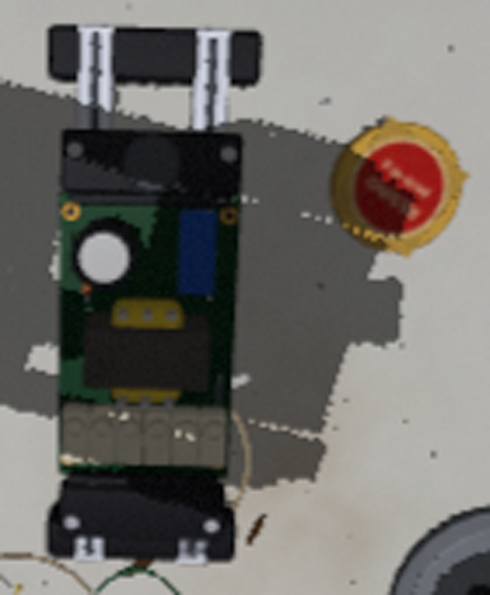

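View pics/w1y.png

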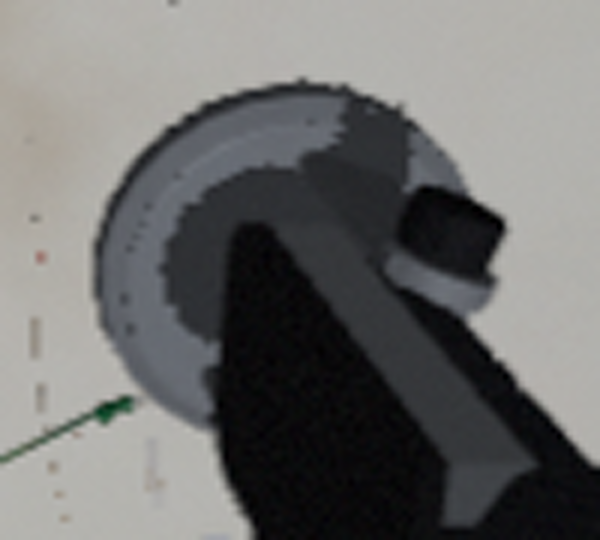

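Run:
```python
from h import *
c=np.load("w1.npz")
P=lambda a,b:(280+a/3.5,80+b/3.5)
k=onz(c,*P(152,160),66); print("knob",k)
s=[onz(c,*P(*p),36) for p in((75,150),(229,154),(72,522),(212,526))]
a=(s[0]+s[1])/2; b=(s[2]+s[3])/2; d=a-b; d/=np.linalg.norm(d); print(a,b,np.degrees(np.arctan2(d[1],d[0])))
e=s[1]-s[0]; f=s[3]-s[2]; print(np.degrees(np.arctan2(e[1],e[0]))+90,np.degrees(np.arctan2(f[1],f[0]))+90)
corn=[onz(c,*P(*p),26) for p in((62,200),(240,200),(60,470),(230,470))]
for q in corn: print(q)
g=(corn[0]+corn[1])/2-(corn[2]+corn[3])/2; print("board",np.mean(corn,0),np.degrees(np.arctan2(g[1],g[0])))
print("core -y top edge",onz(c,*P(146,389),61), "knob-64",k[:2]-64*d[:2])
print("tool x yaw",np.degrees(np.arctan2(*Rn.from_quat(np.roll(ctrl.sense()['ee_rot'],-1)).as_matrix()[[1,0],0])))
```

```text
knob [525.95808563 -83.9368713   66.        ]
[526.53686343 -82.17818375  36.        ] [ 490.90176194 -211.43114375   36.        ] 74.58644333663905
74.65705927470866 74.36446954057828
[491.94122898 -90.62843853  26.        ]
[ 552.6171836  -105.64455891   26.        ]
[ 465.16740917 -186.6943273    26.        ]
[ 527.31807223 -202.06534406   26.        ]
board [ 509.26097349 -146.2581672    26.        ] 74.86226076448581
core -y top edge [ 506.25413453 -155.70908527   61.        ] knob-64 [ 508.94789535 -145.63495415]
tool x yaw 76.1906375021825
```

```bash
python3 - <<'E'
from h import *
c=ctrl.get_calibration("side"); s=ctrl.get_calibration("scene")
M=[np.array(q['mtx'])@np.c_[q['R'],q['t']] for q in(c,s)]
for a,b in(((283,165),(218,290)),((288,150),(214,250)),((332,110),(262,125))):
    X=cv2.triangulatePoints(M[0],M[1],np.array(a,float),np.array(b,float)).ravel();X=X[:3]/X[3]; print(X,proj(c,X)-a,proj(s,X)-b)
E
python3 -m creep '0.49 0 .6 0 0 .32;.49 0 .6 0 0 0;.49 0 .6 0 0 0;.49 0 .6 0 0 0;.49 0 .6 0 0 0;.49 0 .6 0 0 0;0 0 0 0 0 0' .6 30
python3 - <<'E'
from h import *
c=ctrl.get_calibration("wrist"); np.savez("w2.npz",**c); cv2.imwrite("pics/w2.png",ctrl.capture("wrist"));s=ctrl.sense(); print(s['eef_pos'],s['ee_rot'])
E
```

```text
[529.78776706 138.15397785  34.22884288] [-2.20217576  3.15068371] [-4.47871316 -5.25738559]
[544.17165081 117.59821606 100.09834037] [ 0.46598313 -0.720545  ] [0.88997312 1.14110802]
[584.89956173 -39.98567272 290.69494321] [ 2.3007033  -4.74765073] [3.80254359 5.94117574]
time_s: 4.65
eef_pos: [525.6, -82.4, 257.7]
ee_rot: [-0.001, 0.795, 0.607, -0.001]
force: [0.3, -0.5, 0.1]
grip_width: 0.602
[525.76291035 -83.17528905 258.79489827] [-5.59539982e-04  7.94701464e-01  6.07000102e-01 -3.81773626e-04]
```

View pics/w2.png

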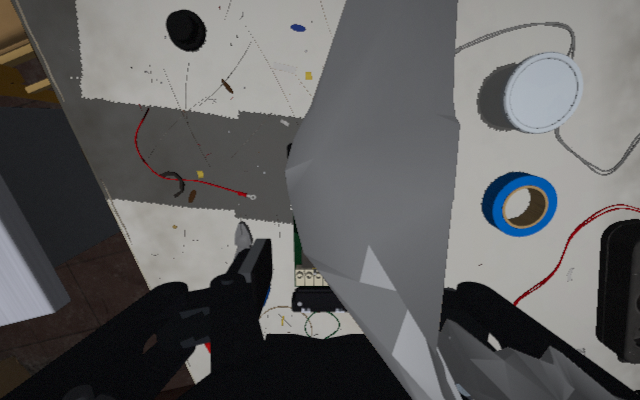

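Run:
```python
from h import *
a=ctrl.capture("scene");b=ctrl.capture("side"); cv2.imwrite("pics/s2.png",a); cv2.imwrite("pics/d2.png",b)
c=ctrl.get_calibration("side"); s=ctrl.get_calibration("scene")
M=[np.array(q['mtx'])@np.c_[q['R'],q['t']] for q in(c,s)]
for a,b in(((435,97),(190,125)),((335,118),(262,143)),((333,30),(259,48)),((310,115),(238,135))):
    X=cv2.triangulatePoints(M[0],M[1],np.array(a,float),np.array(b,float)).ravel();X=X[:3]/X[3]; print(X,proj(c,X)-a,proj(s,X)-b)
```

```text
[862.28254463   7.45498477 226.39067718] [-0.65166458  1.71366657] [-1.1237636  -2.11734864]
[591.38439559 -34.97756536 260.85890495] [ 0.62240661 -1.2272434 ] [1.03439185 1.5861916 ]
[578.1438303  -37.78043797 442.63432575] [ 0.49165067 -1.57713322] [0.96283721 2.05849736]
[567.82216408  10.89895245 273.132363  ] [  5.9389028  -11.85686776] [10.05541141 14.98970991]
```

View pics/d2.png

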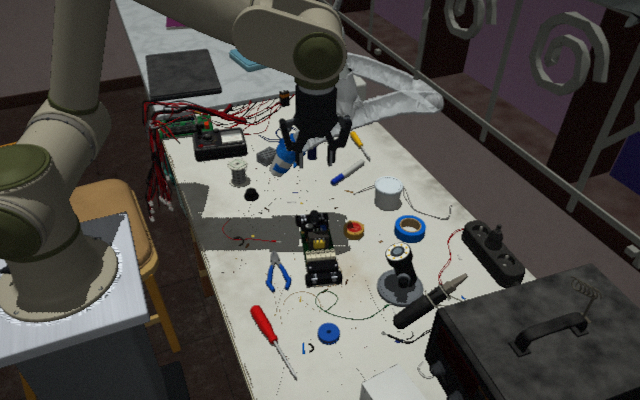

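View pics/s2.png

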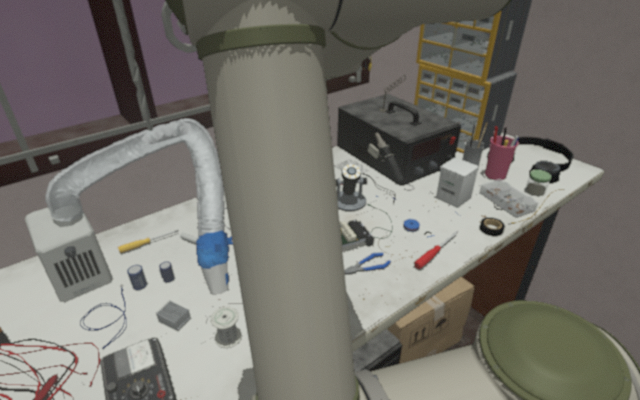

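```bash
python3 -m creep '-.49 0 -.6 0 0 0;-.49 0 -.6 0 0 0;-.49 0 -.6 0 0 0;-.49 0 -.6 0 0 0;-.49 0 -.6 0 0 0;-.49 0 -.6 0 0 0'
python3 -m creep '0 0 0 0 1 0;0 0 0 0 1 0;0 0 0 0 1 0;0 0 0 0 1 0;0 0 0 0 1 0;0 0 0 0 0 0'
python3 -m creep '-.277 0 .982 0 0 0;-.277 0 .982 0 0 0;-.277 0 .982 0 0 0;-.277 0 .982 0 0 0;-.277 0 .982 0 0 0;-.277 0 .982 0 0 0;-.277 0 .982 0 0 0;0 0 0 0 0 0' .5 30
python3 - <<'E'
from h import *
c=ctrl.get_calibration("wrist"); cv2.imwrite("pics/w3.png",ctrl.capture("wrist"));s=ctrl.sense()
R=Rn.from_quat(np.roll(s['ee_rot'],-1)); t=np.array([520,-105.9,108.9]); print(s['eef_pos'],R.as_matrix().round(3),"to go",R.inv().apply(t-s['eef_pos'])/20, proj(c,[526,-83.9,66]))
cv2.imwrite("pics/d3.png",ctrl.capture("side")[100:320,200:480].repeat(2,0).repeat(2,1))
E
```

```text
time_s: 5.4
eef_pos: [509.9, -141.5, 332.7]
ee_rot: [0.0, 0.795, 0.606, 0.0]
force: [-0.3, -0.0, -0.3]
grip_width: 0.599
time_s: 6.0
eef_pos: [509.9, -141.8, 331.4]
ee_rot: [-0.132, 0.777, 0.591, 0.172]
force: [-0.6, -0.0, 0.6]
grip_width: 0.599
time_s: 6.8
eef_pos: [515.7, -117.7, 188.9]
ee_rot: [-0.133, 0.776, 0.593, 0.171]
force: [-0.4, 0.4, 0.9]
grip_width: 0.499
[ 516.22827679 -118.21666027  190.43332104] [[ 0.239  0.965  0.11 ]
 [ 0.875 -0.263  0.407]
 [ 0.422 -0.001 -0.907]] to go [-1.13561152  0.02477772  3.96784497] [323.94197322 244.59121503]
```

View pics/w3.png

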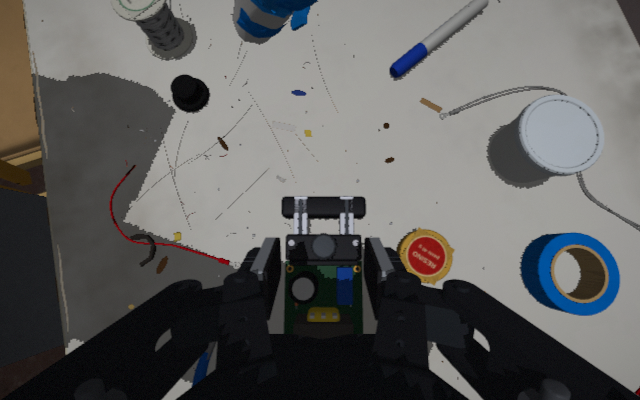

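View pics/d3.png

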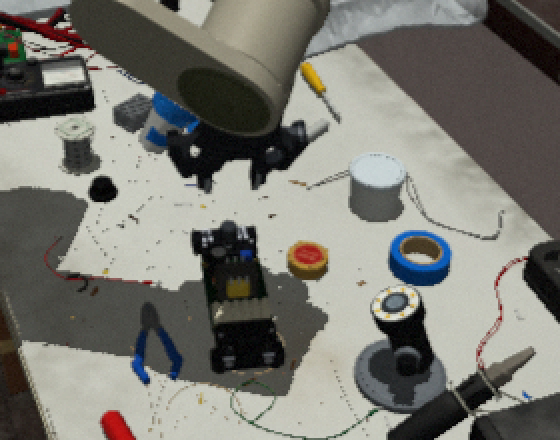

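```bash
python3 -m creep '-.284 0 .992 0 0 0;-.284 0 .992 0 0 0;-.284 0 .992 0 0 0;-.284 0 .992 0 0 0;0 0 0 0 0 0'
python3 -m creep '0 0 0 0 0 0;0 0 0 0 0 0;0 0 0 0 0 0;0 0 0 0 0 0;0 0 0 0 0 0' 0 40
python3 - <<'E'
from h import *
cv2.imwrite("pics/w4.png",ctrl.capture("wrist"));s=ctrl.sense();print(s['eef_pos'],s['force'],s['grip_width'])
E
```

```text
time_s: 7.4
eef_pos: [519.5, -105.6, 108.3]
ee_rot: [-0.132, 0.776, 0.592, 0.171]
force: [-0.1, 0.1, 0.1]
grip_width: 0.5
time_s: 7.9
eef_pos: [519.5, -105.9, 110.7]
ee_rot: [-0.131, 0.776, 0.593, 0.172]
force: [-6.1, 1.5, 7.6]
grip_width: 0.204
[ 519.54120961 -105.96639776  110.74058227] [-6.86014857  1.01694236  7.64391152] 0.20613033675273926
```

View pics/w4.png

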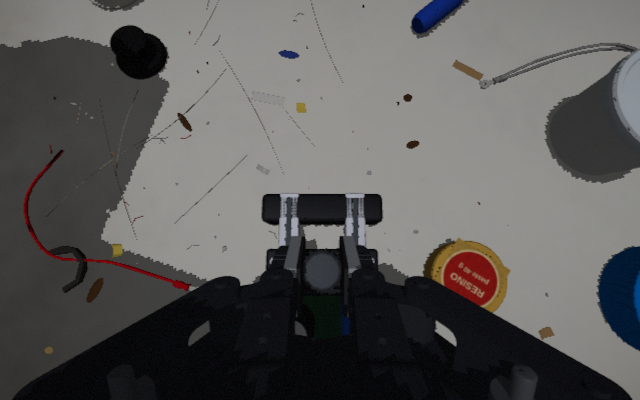

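```bash
python3 -m creep '.03 0 -.07 0 0 0;.19 0 .089 0 0 0;.19 0 .089 0 0 0;.19 0 .089 0 0 0;.19 0 .089 0 0 0;.19 0 .089 0 0 0;0 0 0 0 0 0;0 0 0 0 0 0'
python3 - <<'E'
from h import *
cv2.imwrite("pics/w5.png",ctrl.capture("wrist"));cv2.imwrite("pics/d5.png",cv2.resize(ctrl.capture("side")[190:300,275:435],None,fx=4,fy=4));s=ctrl.sense();print(s['eef_pos'],s['force'],s['grip_width'])
E
```

```text
time_s: 8.75
eef_pos: [525.2, -85.2, 110.8]
ee_rot: [-0.132, 0.776, 0.592, 0.172]
force: [-4.0, 3.8, -0.9]
grip_width: 0.202
[525.20739035 -85.22657973 110.82499734] [-3.40765112  4.44388359  0.95439692] 0.19849419868921642
```

View pics/w5.png

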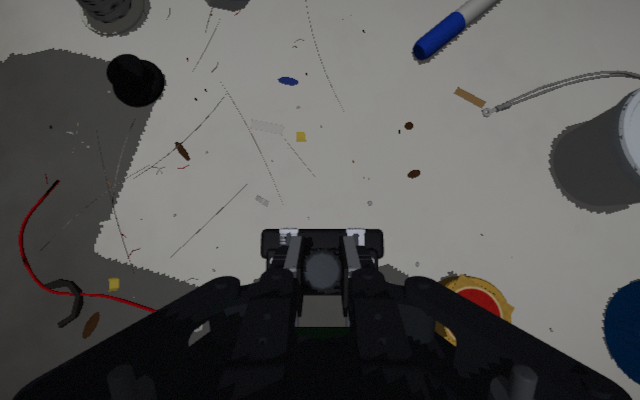

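View pics/d5.png

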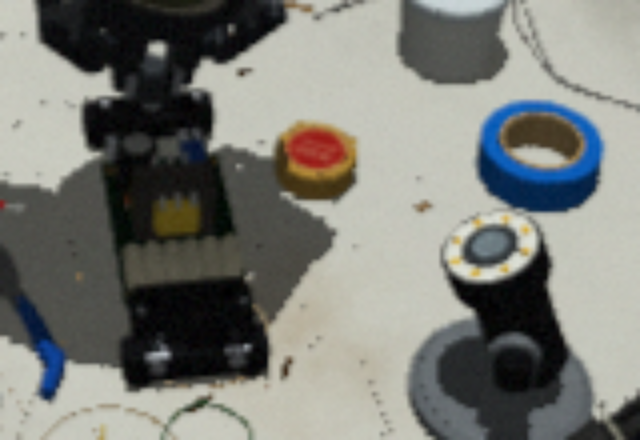

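```bash
python3 -m creep '0 0 0 0 0 0;0 0 0 0 0 0;0 0 0 0 0 0;0 0 -1 0 0 0;0 0 -1 0 0 0;0 0 -1 0 0 0;0 0 -1 0 0 0;0 0 -1 0 0 0' .55
python3 -m creep '0 0 0 0 -1 0;0 0 0 0 -1 0;0 0 0 0 -1 0;0 0 0 0 -1 0;0 0 0 0 -1 0;-.95 .82 -.44 0 0 0;-.95 .82 -.44 0 0 0;-.95 .82 -.44 0 0 0' .7
python3 -m creep '-.95 .82 -.44 0 0 0;-.95 .82 -.44 0 0 0;-.95 .82 -.44 0 0 0;-.95 .82 -.44 0 0 0;-.95 .82 -.44 0 0 0;-.95 .82 -.44 0 0 0;0 0 0 0 0 0;0 0 0 0 0 0'
python3 - <<'E'
from h import *
c=ctrl.get_calibration("wrist"); np.savez("w6.npz",**c); cv2.imwrite("pics/w6.png",ctrl.capture("wrist"));s=ctrl.sense();print(s['eef_pos'],s['ee_rot'],s['force'])
cv2.imwrite("pics/s6.png",ctrl.capture("scene"))
cv2.imwrite("pics/d6.png",ctrl.capture("side"))
E
```

```text
time_s: 9.65
eef_pos: [514.1, -127.0, 202.1]
ee_rot: [-0.131, 0.776, 0.592, 0.172]
force: [0.2, 0.5, -0.2]
grip_width: 0.552
time_s: 10.45
eef_pos: [547.0, -195.2, 228.2]
ee_rot: [0.0, 0.795, 0.607, 0.0]
force: [-0.6, 0.3, -0.5]
grip_width: 0.698
time_s: 11.25
eef_pos: [611.2, -330.4, 279.8]
ee_rot: [-0.0, 0.795, 0.606, 0.0]
force: [0.4, 0.7, -0.2]
grip_width: 0.695
[ 611.16481486 -329.85713531  279.88695239] [-3.76768528e-04  7.94966980e-01  6.06652582e-01  6.27334612e-05] [-0.59103322 -0.23078852 -1.06197863]
```

View pics/w6.png

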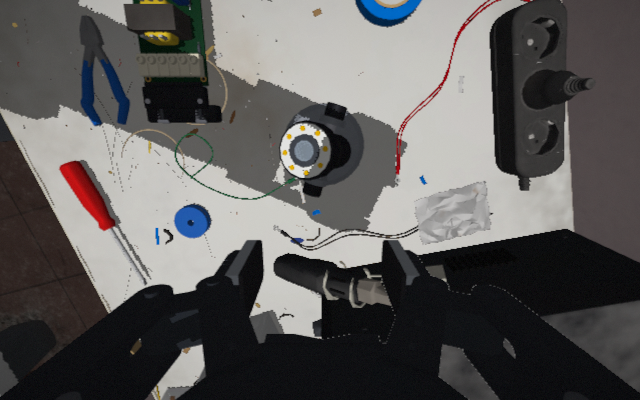

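View pics/s6.png

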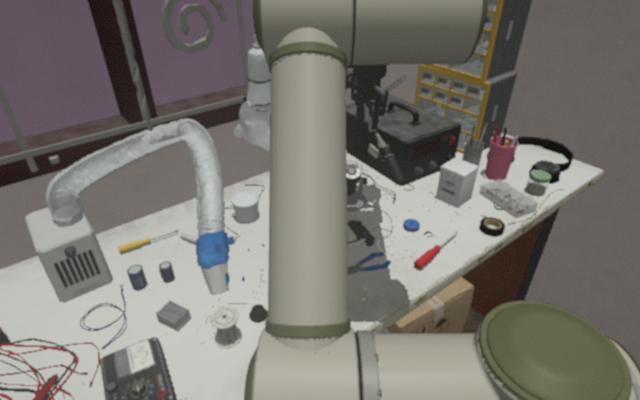

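Run:
```python
from h import *
im=cv2.imread("pics/w6.png"); cv2.imwrite("pics/w6z.png",cv2.resize(im[90:210,260:380],None,fx=5,fy=5,interpolation=cv2.INTER_CUBIC))
cv2.imwrite("pics/w6b.png",cv2.resize(im[0:140,110:240],None,fx=4,fy=4,interpolation=cv2.INTER_CUBIC))
im=cv2.imread("pics/d6.png"); cv2.imwrite("pics/d6z.png",cv2.resize(im[230:320,360:440],None,fx=6,fy=6,interpolation=cv2.INTER_CUBIC))
```

```text
(no output)
```

View pics/w6z.png

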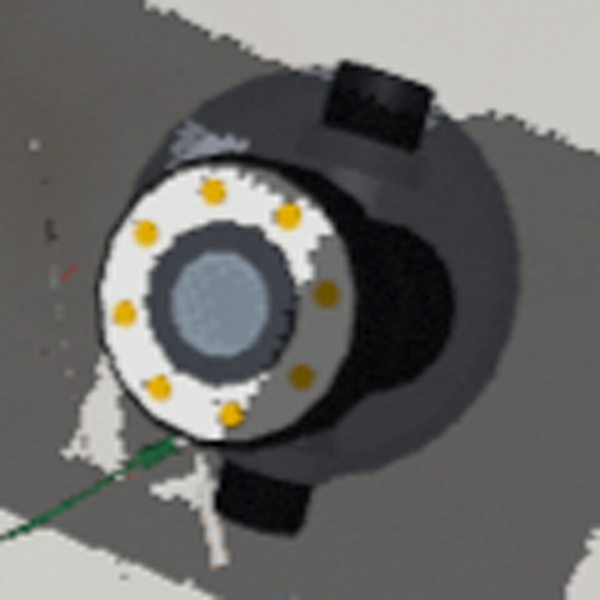

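View pics/w6b.png

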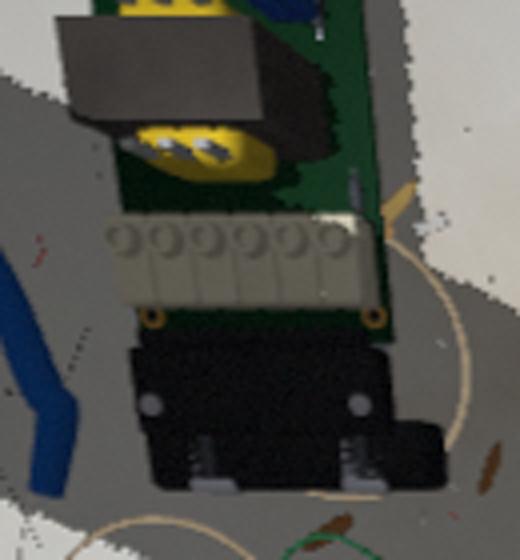

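View pics/d6z.png

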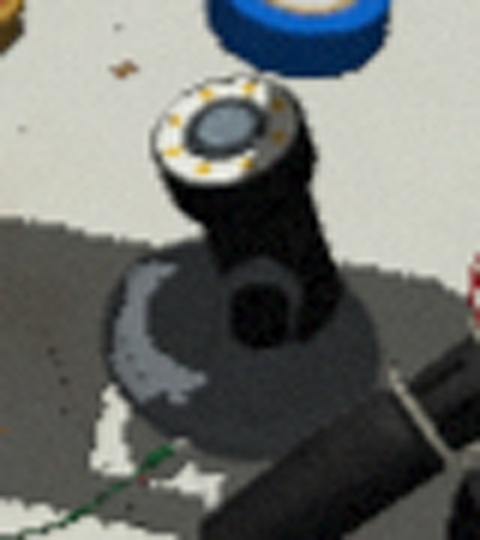

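Run:
```python
from h import *
w=dict(np.load("w6.npz")); c=ctrl.get_calibration("side")
M=[np.array(q['mtx'])@np.c_[q['R'],q['t']] for q in(w,c)]
W=np.array([(213,191),(288,215),(326,294),(302,377),(231,413),(159,387),(124,313),(146,233)])/5+(260,90)
S=np.array([(207,94),(250,88),(278,104),(280,135),(247,163),(204,168),(173,152),(175,121)])/6+(360,230)
def tri(a,b):
    X=cv2.triangulatePoints(M[0],M[1],np.array(a,float).T,np.array(b,float).T); return (X[:3]/X[3]).T
for k in range(8):
    S2=np.roll(S,k,0); X=tri(W,S2)
    r=np.linalg.norm([proj(w,x)-p for x,p in zip(X,W)],axis=1).mean()+np.linalg.norm([proj(c,x)-p for x,p in zip(X,S2)],axis=1).mean()
    m=X.mean(0); U,D,V=np.linalg.svd(X-m); n=V[2]*np.sign(V[2][2]); print(k,round(r,2),m.round(1),n.round(3),D.round(1),np.linalg.norm(X-m,axis=1).round(1))
L=tri([(260+226/5,90+303/5)],[(360+226/6,230+128/6)])[0]; print("lens",L)
P=lambda a,b:(260+a/5,90+b/5)
a=onz(w,*P(380,105),62); b=onz(w,*P(263,497),62); d=a-b; print("axle",a,b,(a+b)/2,np.linalg.norm(d),"heading -x:",np.degrees(np.arctan2(d[0],-d[1])))
print("foot",onz(w,*P(327,275),6))
P=lambda a,b:(110+a/4,b/4)
s=[onz(w,*P(*p),36) for p in((150,405),(359,405))]; print("fixed jaw screws",s,np.mean(s,0)); print("core top -y edge",onz(w,*P(78,113),61),onz(w,*P(262,121),61))
print("core top +y edge",onz(w,*P(57,18),61),onz(w,*P(247,14),61))
```

```text
0 0.26 [ 608.5 -286.6  106. ] [-0.314  0.201  0.928] [36.  35.6  0.6] [17.8 17.9 17.7 18.2 17.7 17.7 18.2 18. ]
1 8.5 [ 608.5 -286.3  105.8] [-0.674  0.395  0.624] [51.8 28.3  0.9] [25.9 17.1 15.8 23.4 24.4 17.4 15.2 24.5]
2 16.17 [ 608.6 -286.2  105.7] [-0.935  0.248  0.254] [65.5 19.3  1. ] [34.9 24.2  9.9 24.1 30.7 24.1 10.1 23.7]
3 20.41 [ 608.8 -286.2  105.8] [0.884 0.394 0.25 ] [72.2 13.6  1. ] [36.5 34.  10.6 19.  31.9 30.6 15.  16.3]
4 22.9 [ 608.9 -286.4  105.9] [0.186 0.911 0.369] [70.5 17.2  1.1] [30.9 37.4 19.9 12.4 27.8 31.8 22.2  9.2]
5 20.49 [ 608.9 -286.7  106.1] [-0.244  0.963  0.114] [61.2 24.1  1.3] [21.7 33.8 24.  12.1 22.  28.1 23.8 12.8]
6 16.21 [ 608.8 -286.8  106.3] [ 0.408 -0.856  0.317] [49.  27.5  1.8] [17.5 25.8 22.4 13.2 18.8 23.  20.4 14.5]
7 8.51 [ 608.6 -286.8  106.2] [ 0.208 -0.41   0.888] [41.2 27.   1.5] [16.5 20.7 18.6 13.8 16.9 20.4 17.6 13.6]
lens [ 608.65339272 -286.38733637  105.68974026]
axle [ 643.05661774 -263.37608661   62.        ] [ 601.9304301  -328.97393149   62.        ] [ 622.49352392 -296.17500905   62.        ] 77.42377259583144 heading -x: 147.91458336478573
foot [ 624.80252709 -295.47684056    6.        ]
fixed jaw screws [array([ 465.65489003, -204.15079039,   36.        ]), array([ 515.84348116, -218.0197868 ,   36.        ])] [ 490.7491856  -211.08528859   36.        ]
core top -y edge [ 488.65683853 -149.65123342   61.        ] [ 526.33895473 -161.67384511   61.        ]
core top +y edge [ 492.1468238  -131.92849822   61.        ] [ 531.24266091 -141.96548961   61.        ]
```

```bash
python3 -m creep '.94 -.92 .5 0 0 0;.94 -.92 .5 0 0 0;.94 -.92 .5 0 0 0;.94 -.92 .5 0 0 0;.94 -.92 .5 0 0 0;.94 -.92 .5 0 0 0;.94 -.92 .5 0 0 0;.94 -.92 .5 0 0 0' .72
python3 -m creep '0 0 1 0 0 0;0 0 1 0 0 0;0 0 0 0 0 0'
python3 - <<'E'
from h import *
c=ctrl.get_calibration("wrist"); cv2.imwrite("pics/w7.png",ctrl.capture("wrist"));s=ctrl.sense()
R=Rn.from_quat(np.roll(s['ee_rot'],-1)); t=np.array([509.3,-146,101]); print(s['eef_pos'],"to go",R.inv().apply(t-s['eef_pos'])/20,proj(c,[509.3,-146,61]),np.degrees(np.arctan2(*R.as_matrix()[[1,0],0])))
E
```

```text
time_s: 12.2
eef_pos: [508.0, -144.8, 200.1]
ee_rot: [0.0, 0.795, 0.607, 0.0]
force: [0.0, -0.1, -0.2]
grip_width: 0.72
time_s: 12.5
eef_pos: [507.8, -145.2, 158.6]
ee_rot: [-0.002, 0.795, 0.607, -0.001]
force: [-0.4, -0.2, 0.8]
grip_width: 0.722
[ 508.53603091 -145.7298145   160.01180017] to go [-0.0043489   0.04551198  2.95051398] [325.39052155 234.86759021] 74.71845473126166
```

View pics/w7.png

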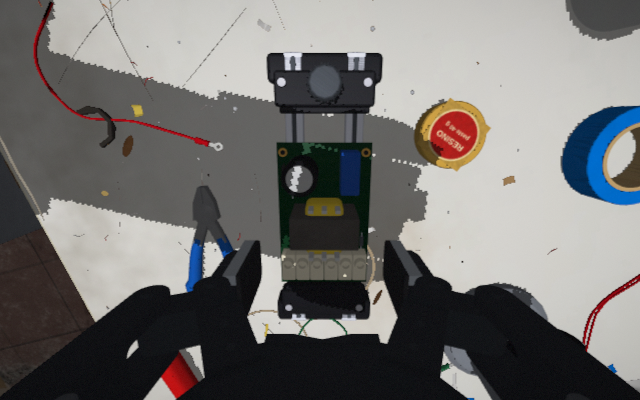

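```bash
python3 -m creep '0 .03 .98 0 0 0;0 0 .98 0 0 0;0 0 .9 0 0 0;0 0 0 0 0 0'
python3 -m creep '0 0 0 0 0 0;0 0 0 0 0 0;0 0 0 0 0 0;0 0 0 0 0 0;0 0 0 0 0 0' 0 60
python3 - <<'E'
from h import *
cv2.imwrite("pics/w8.png",ctrl.capture("wrist"));s=ctrl.sense();print(s['eef_pos'],s['force'],s['grip_width'])
E
```

```text
time_s: 12.95
eef_pos: [509.1, -146.3, 102.5]
ee_rot: [-0.001, 0.795, 0.607, -0.0]
force: [0.2, 0.6, 1.2]
grip_width: 0.72
time_s: 13.45
eef_pos: [510.3, -146.8, 104.8]
ee_rot: [0.001, 0.795, 0.607, 0.001]
force: [-1.3, -0.7, 8.3]
grip_width: 0.477
[ 510.29309653 -146.88306289  104.81687346] [0.14065351 0.39038652 8.19947595] 0.48145660415234653
```

View pics/w8.png

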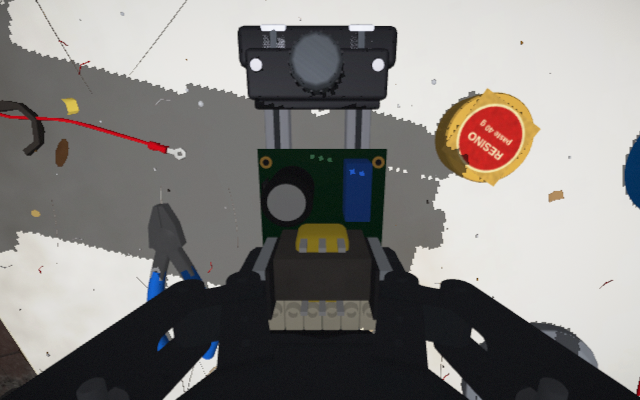

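```bash
python3 -m creep '0 0 -.14 0 0 0;0 0 0 0 0 0;.11 0 0 0 0 0;.11 0 0 0 0 0;.11 0 0 0 0 0;0 0 0 0 0 0;0 0 0 0 0 0'
python3 - <<'E'
from h import *
c=ctrl.get_calibration("wrist");np.savez("w9.npz",**c);cv2.imwrite("pics/w9.png",ctrl.capture("wrist"));s=ctrl.sense();print(s['eef_pos'],s['force'],s['grip_width'])
cv2.imwrite("pics/d9.png",cv2.resize(ctrl.capture("side")[190:300,275:435],None,fx=5,fy=5,interpolation=cv2.INTER_CUBIC))
E
```

```text
time_s: 14.2
eef_pos: [511.4, -140.1, 105.8]
ee_rot: [-0.0, 0.795, 0.607, -0.0]
force: [-0.2, 0.1, -2.0]
grip_width: 0.483
[ 511.3479307  -140.17251268  105.83941844] [ 0.10645285  0.25447394 -2.66954439] 0.4813052346133173
```

View pics/w9.png

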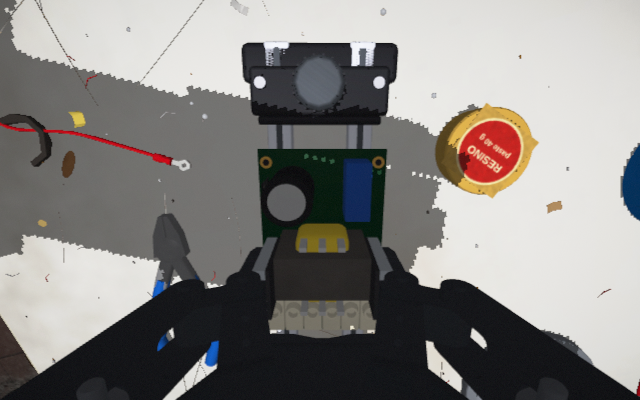

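View pics/d9.png

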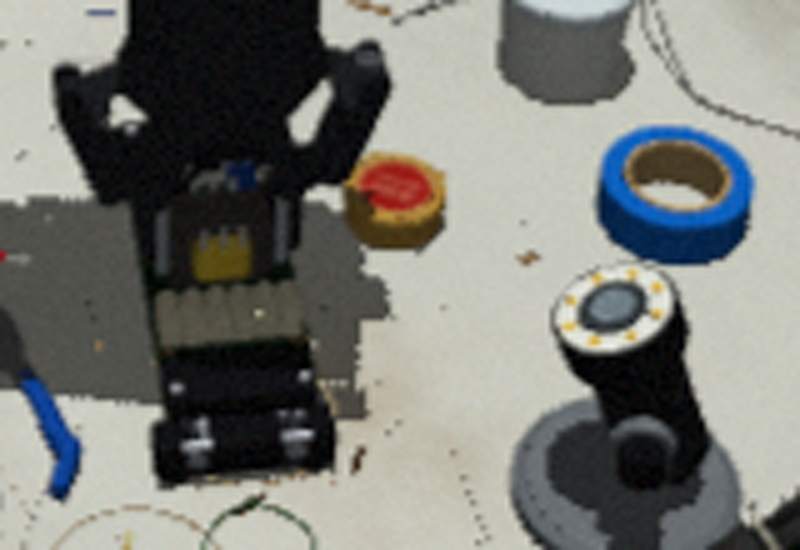

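```bash
python3 -m creep '0 0 -.25 0 0 0;0 0 -.5 0 0 0;0 0 -1 0 0 0;0 0 -1 0 0 0;0 0 -1 0 0 0;0 0 -.75 0 0 0;0 0 0 0 0 0;0 0 0 0 0 0' 0 80
python3 -m creep '-.773 .489 -.883 0 0 0;-.773 .489 -.883 0 0 0;-.773 .489 -.883 0 0 0;-.773 .489 -.883 0 0 0;-.773 .489 -.883 0 0 0;-.773 .489 -.883 0 0 0;0 0 0 0 0 0'
python3 -m creep '0 0 0 0 0 .68;0 0 0 0 0 .68;0 0 0 0 0 .68;0 0 0 0 0 .68;0 0 0 0 0 .68;0 0 0 0 0 0'
python3 -m creep '0 0 0 -.72 0 0;0 0 0 -.72 0 0;0 0 0 -.72 0 0;0 0 0 -.72 0 0;0 0 0 -.72 0 0;0 0 0 -.72 0 0;0 0 0 0 0 0;0 0 0 0 0 0'
python3 - <<'E'
from h import *
c=ctrl.get_calibration("wrist");np.savez("w10.npz",**c);cv2.imwrite("pics/w10.png",ctrl.capture("wrist"));s=ctrl.sense();print(s['eef_pos'],s['force'],s['grip_width'])
print(Rn.from_quat(np.roll(s['ee_rot'],-1)).as_matrix().round(3))
cv2.imwrite("pics/d10.png",cv2.resize(ctrl.capture("side")[150:330,300:480],None,fx=3.3,fy=3.3,interpolation=cv2.INTER_CUBIC))
E
```

```text
time_s: 15.1
eef_pos: [511.2, -140.1, 195.9]
ee_rot: [0.0, 0.795, 0.607, 0.0]
force: [-0.0, -0.1, -3.8]
grip_width: 0.478
time_s: 15.8
eef_pos: [543.9, -247.1, 302.7]
ee_rot: [0.001, 0.796, 0.606, 0.0]
force: [-0.2, -0.0, -3.3]
grip_width: 0.479
time_s: 16.4
eef_pos: [543.2, -244.4, 300.3]
ee_rot: [-0.001, 0.876, 0.482, -0.001]
force: [-0.1, 0.5, -2.7]
grip_width: 0.48
time_s: 17.2
eef_pos: [543.2, -244.8, 301.3]
ee_rot: [0.163, 0.86, 0.474, 0.09]
force: [0.2, 0.4, -2.7]
grip_width: 0.475
[ 543.41078314 -245.02203083  301.46707116] [ 0.50187295  0.29621843 -2.93369083] 0.4769441027604066
[[ 0.534  0.787  0.31 ]
 [ 0.845 -0.497 -0.196]
 [-0.     0.366 -0.931]]
```

View pics/w10.png

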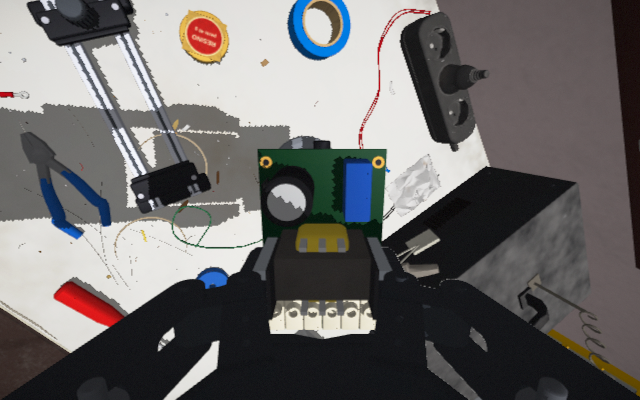

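View pics/d10.png

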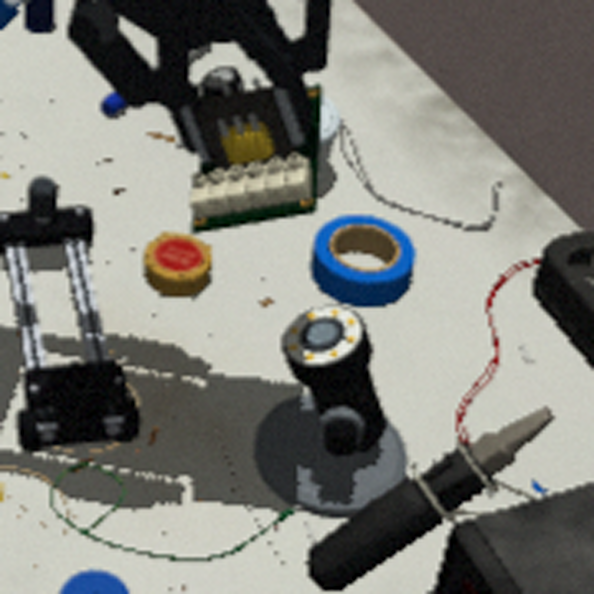

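Run:
```python
from h import *
w=dict(np.load("w10.npz")); s=ctrl.sense(); R=Rn.from_quat(np.roll(s['ee_rot'],-1)); p=s['eef_pos']
n=np.array([-.311,.197,.930]); n/=np.linalg.norm(n)
for zt in (76,79,82):
  out=[]
  for u,v in((258.5,149.5),(386,149.5)):
    o,d=ray(w,u,v); o=R.inv().apply(o-p); d=R.inv().apply(d); out.append(o+d*(zt-o[2])/d[2])
  print(zt,np.round(out,1))
c=ctrl.get_calibration("side")
# check in side view: lower front board corners (-y end) underside
for x,y in((-52,-32),(-52,32)):
  for z in (77,79,81): print(x,y,z,(proj(c,p+R.apply([x,y,z]))-(300,150))*3.3)
f=np.array([608.6,-286.5,106])+80*n; print("focus",f,"togo",R.inv().apply(f-p-R.apply([0,0,81]))/20)
```

```text
76 [[ 52.5 -31.3  76. ]
 [ 52.4  30.2  76. ]]
79 [[ 52.2 -31.9  79. ]
 [ 52.1  30.8  79. ]]
82 [[ 51.9 -32.5  82. ]
 [ 51.8  31.4  82. ]]
-52 -32 77 [189.12824622 231.24389071]
-52 -32 79 [190.33208278 234.15817186]
-52 -32 81 [191.53265231 237.06454412]
-52 32 77 [313.56747761 209.43391392]
-52 32 79 [314.63038998 212.45794402]
-52 32 81 [315.69033939 215.47354436]
focus [ 583.72534748 -270.74338731  180.38400916] togo [-0.0087235  -0.00480871  2.46223398]
```

```bash
python3 -m creep '0 0 .49 0 0 0;0 0 .49 0 0 0;0 0 .49 0 0 0;0 0 .49 0 0 0;0 0 .49 0 0 0;0 0 0 0 0 0;0 0 0 0 0 0;0 0 0 0 0 0'
python3 - <<'E'
from h import *
cv2.imwrite("pics/w11.png",ctrl.capture("wrist"))
cv2.imwrite("pics/d11.png",cv2.resize(ctrl.capture("side")[150:330,300:480],None,fx=3.3,fy=3.3,interpolation=cv2.INTER_CUBIC))
s=ctrl.sense();R=Rn.from_quat(np.roll(s['ee_rot'],-1)); b=s['eef_pos']+R.apply([0,-.3,80.5])
print(s['eef_pos'],s['force'],s['grip_width'],np.abs(s['dq']).max()); n=np.array([-.311,.197,.930])
print("board",b,"err",b-[583.7,-270.7,180.4],"tilt err deg",np.degrees(np.arccos(min(1,-R.as_matrix()[:,2]@n/np.linalg.norm(n)))))
E
```

```text
time_s: 18.1
eef_pos: [558.8, -254.8, 256.8]
ee_rot: [0.165, 0.86, 0.474, 0.091]
force: [0.6, 0.7, -2.1]
grip_width: 0.478
[ 558.75858328 -254.79691029  256.85977155] [ 0.06957106 -0.13894665 -1.79952137] 0.47496561459144093 0.0018007546617594373
board [ 583.62665091 -270.52838671  181.93020554] err [-0.07334909  0.17161329  1.53020554] tilt err deg 0.05940952796873894
```

View pics/d11.png

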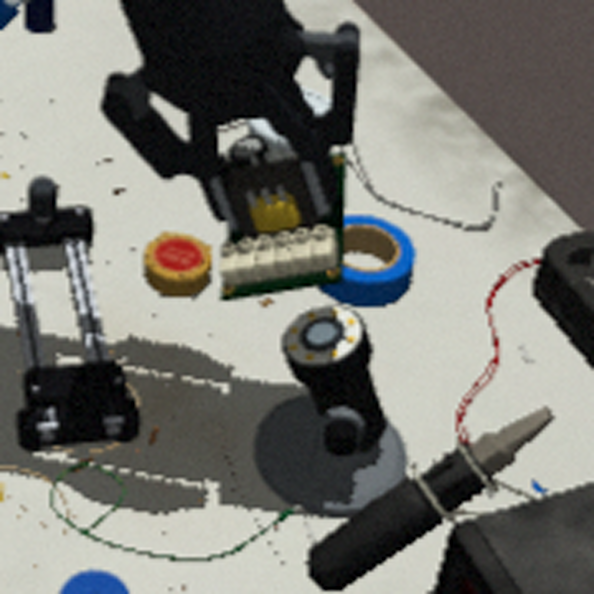

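View pics/w11.png

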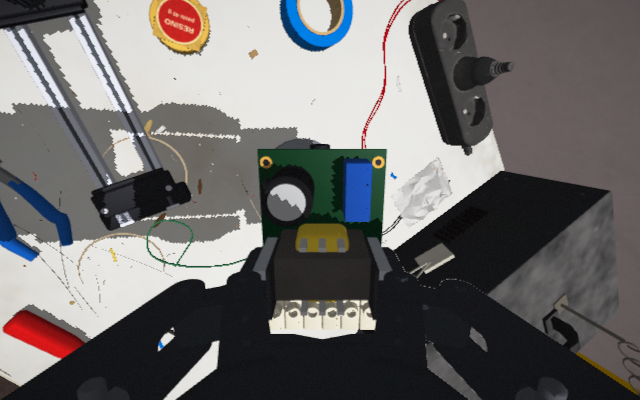

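```bash
python3 -c "
from rig import ctrl
print(ctrl.finish_job()); s=ctrl.sense(); print(s['time_s'],s['grip_width'])"
```

```text
the job is handed in; nothing more can be done
None
the job is handed in; nothing more can be done
```

I opened the sliding jaw about 20 mm and gripped the board by its transformer core. I then drew it about 6.7 mm out from under the fixed lip, lifted it clear and handed the job in at about 18 s, still holding it in front of the inspection camera. The hand-in gives no verdict, so these are my own last checks:

- **Position:** by arm pose and measured grasp offset, the board centre was about 1.5 mm from the focus point I had measured.
- **Angles:** the tool axis, which stands for the board's normal, was within 0.1° of the measured optical axis. Tool heading and camera lean agreed to well under 1°. The lens normal and the tilt axle gave lean headings of 147.4° and 147.9°.
- **Steadiness:** the grip width was unchanged since the lift, the joints were still (at most 0.002 rad/s), and only about the board's weight showed on the wrist.
- **Surroundings:** in the last side and wrist views the camera head looked unmoved and the other things in view undisturbed.

**Disagreement between views:** the depth of the board in the gripper came out as about 82 mm from the wrist view and about 76 mm from the side view. I used 80.5 mm, which is what the grasp contact implied. That leaves up to about 4.5 mm of doubt along the optical axis, inside the 15 mm tolerance.

The hanging lamp blocked a straight-down approach to the knob, so I backed off without contact and gripped it with the tool leaned 25°. The fingertips pressed lightly, about 8 N, on the jaw top and later on the board while closing. I relieved this both times before moving.

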